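# Count three colonies with the counting pen

### The arm

A 6-joint arm with a two-finger parallel gripper is mounted at the origin on the work surface. World frame = base frame: x ahead of the robot, y to its left, z up, the work surface at z = 0. Lengths are in m, angles in rad, forces in N, time in s.
With the tool pointing down it reaches from about 0.35 to 0.975 m from the base axis. Payload 17.4 kg.
Tool frame: the origin (TCP) lies at the very end of the fingers, on their centre line; the grasp point (between the pads) lies 19 mm behind it; z points along the fingers, y is the line along which they close (so a half turn about z gives the same grasp; the last joint's range is limited). The gripper opens to 85 mm and grips with 20 to 120 N. Pads are 22 mm wide; open, the fingers measure 114 mm over their backs; the gripper's body (76 mm by 85 mm) begins 54 mm behind the grasp point. The pads swing forward as they close: fully open they stand 13 mm farther back than shut.
Start: joints at [1.071, 0.116, 1.442, -0, 1.584, -0.038], TCP at [0.301, 0.604, 0.208] pointing down, gripper open.
Joint ranges: [-2.83, 2.83], [-0.83, 2.19], [0.07, 2.5], [-1.14, 4.28], [0.01, 3], [-2.97, 2.97]. Speed limits (rad/s): [1.89, 1.89, 2.22, 3.14, 3.14, 3.14].

### API

Orientations are given as a unit quaternion [x, y, z, w].
In Python, from cell import observe, read_camera, sign_off gives the robot as it stands.
- The arm moves only by the tool send_rows, never from a script. Its argument "deltas" is a list that holds one entry, the list of rows, each a list of 6 numbers: the shift along the tool's x, y, z in m, then the turn, a rotation vector about the tool's x, y, z in rad. In form: [[[tx, ty, tz, wx, wy, wz], ...]]. A call has exactly 8 rows; each row shifts and turns the commanded pose from where the row before left it, along the tool's axes as they then stand; what a row does not reach is not made up. A row lasts 1/10 s, in which the tool goes at most 50 mm and 8.59 degrees, less where a joint would pass 70% of its speed; a pose out of reach is approached as far as the arm can. A call is refused whole if a number of a shift passes 0.05 or a number of a turn 0.15, either way. A call with a gripper value outside its range is refused whole. "grip" is the finger opening in m, from 0 to 0.0854, set as the call begins (left out, the last holds). The fingers move at their own pace and stop on an object; "squeeze" is the grip in N (left out, the last holds). Time passes only in rows, so rows that do not move let the fingers close, or fill a call up. It gives the time, the measured TCP pose, the force, the opening and the grip force at its end, in the units of the state.
- observe(): the state, without advancing time (a new reading comes with each control period).
- read_camera(name): name is "side" or "top"; returns a dict with "image" (400x640x3 uint8, blue, green, red), "mtx" (3x3 intrinsics, pixels), "dist" ([k1, k2, p1, p2, k3] as OpenCV has them; the pictures are not rectified), "position" and "rotation" of the camera in the world. Camera axes: x right, y down, z forward; pixel columns grow to the right and rows downward; lengths in m; the calibration is good to about 2 mm. A picture is of the moment at which its call begins. There is no depth.
- sign_off(): hands the job in; it is judged then, once.
The state is a dict: "t": time; "joint_positions": joint angles; "dq": joint speeds; "joint_efforts": joint torques, N m; "position": TCP position; "tcp_rot": TCP orientation; "contact_force": force on the tool from outside, world axes, zero at the start; "torque": the same for the moment, N m; "width": opening from 0.0 (shut) to 1.0 (fully open); "grip_force": force on a finger pad.
Only numpy, scipy, OpenCV 4.12 (cv2) and the standard library are available. Lean on these libraries where they do the work, as an engineer would, in place of code of your own. Each camera call takes 0.05 s, during which the arm holds its last target. There are 200 camera calls.

### The job

Pull the colony counter's red-knobbed light rod out to its middle click. Then take the blue counting pen from its sloping rest and press its orange tip gently, for about half a second each, on the red, then the blue, then the green mark on the dish, touching the dish with the pen nowhere else. Finally lay the pen back on its rest the way it lay, leaving the rod at its middle click and the dish, the yellow tip box and the stack of small dishes where they are.

Things in the scene. Friction and masses are not known exactly. Their poses are not given: they have to be found in the camera images.
- counter: Colony counter, fixed: white housing 60 mm high, x -100 to +160, y -110 to +110 mm from its origin, with a grey display block (83 mm high) from x = 106 mm on. Origin on the table under the centre of the round black pressure plate (164 mm across, top at 68 mm), z up. The plate carries the dish; it springs down from under 1 N and stops hard 8 mm down at about 4 N. The rod leaves the +y side.
- rod (a joint): Light rod, sliding level along the counter's +y. Value in m: 0 fully in, 0.036 fully out; stable spring clicks at 0, 0.018 (middle) and 0.036. About 7 N gets it out of a click; let go within 6 mm of a click it is drawn into it, to about 1 mm. It starts in the in click, at most a few mm out.
- rod_knob (a point): Centre of the rod's red knob (with a white band): rounded block 24 mm wide (counter x), 40 mm long (counter y), 24 mm high, 40 mm above the table; with the rod in, 50 mm out from the housing's +y side, straight along +y from the counter's origin. Can be pinched from above across its 24 mm width.
- dish: Closed culture dish, loose on the pressure plate: cream disc 150 mm across, 16 mm high, 150 g, flat on top, with any yaw. Origin at the centre of its underside (68 mm above the table), z up.
- mark_red (a point): Centre of the red mark, a flat 18 mm disc on the dish's top (84 mm above the table), 50 mm from the dish's centre.
- mark_blue (a point): Centre of the blue mark, a flat 18 mm disc on the dish's top, 47 mm from the dish's centre.
- mark_green (a point): Centre of the green mark, a flat 18 mm disc on the dish's top, 48 mm from the dish's centre.
- pen: Counting pen, loose, about 90 g, 160 mm long: blue flat-sided bar 125 x 20 (y) x 22 mm, thin nose, orange ball tip. Lying on its rest its z is up, x level towards the tip's side; its length slopes 35 degrees down from +x. Origin in the bar, 50 mm from its upper end; tip centre at x +87, z -61 mm. Gripped straight down across the 20 mm at the origin, it keeps this slope for touching.
- pen_tip (a point): Centre of the orange ball tip, 8 mm across (4 mm radius).
- rest: Pen rest, fixed: dark base 150 x 75 x 10 mm, two grey sloping troughs open upwards, 28 mm wide inside, walls 20 mm high; they hold the bar near its ends and leave it free 20 mm to either side of the pen's origin, down to the base; a lip stops the bar's lower end. Origin on the table, z up, x towards the tip's side; the lying pen's axes match it.
- rest_mid (a point): Where the pen's origin is when it lies on the rest: 85 mm above the table over the rest's origin.
- rest_tip (a point): Where the pen tip's centre is when it lies on the rest.
- tipbox: Bystander: yellow box of pipette tips, 85 x 120 x 61 mm high, loose. Origin at its foot.
- stack: Bystander: stack of small dishes, 90 mm across, 84 mm high, loose. Origin at its foot.
Not all that is in view belongs to the job. Several things have the shape of the pen; the one meant has the colours described above.

How it is judged:
By the outcome, as a careful person would: the job done as asked, in the order asked, and still so for the second after the job is handed in, with the robot touching nothing.
It also fails if it takes over 72 s, if anything falls off the work surface, if the arm or the gripper's body presses on something with over 40 N, if the wrist force passes 120 N, or if a joint passes its speed limit or range.

## Working session

There is one attempt and no reset: what is moved stays moved. The work goes in short steps, Python scripts to look and compute and a tool call to move; the robot and the scene stay as the last step left them, time stands still between calls to the robot, and variables do not carry over. Pictures are saved under pics/ and viewed, at most 10 in all, crops included, and the job is handed in when it is done.

Besides the shell and the picture viewer there is one more tool, called after "Emit:" as name([rows], argument=value, ...), one row to a line, values as JSON. send_rows: Moves the arm, as the interface text tells. Its arguments: {"type":"object","properties":{"deltas":{"type":"array","items":{"type":"array","items":{"type":"array","items":{"type":"number"}}}},"grip":{"type":"number"},"squeeze":{"type":"number"}},"required":["deltas"]}

```bash
mkdir -p pics; ls
python3 - <<'E'
from cell import *
import cv2
print({k:v for k,v in observe().items()})
for n in("top","side"):
    r=read_camera(n);cv2.imwrite(f"pics/{n}0.png",r["image"]);print(n,r["mtx"],r["dist"],r["position"],r["rotation"])
E
```

```text
pics
{'t': 0.0, 'joint_positions': array([ 1.07122129e+00,  1.16484287e-01,  1.44226666e+00,  2.57299055e-06,
        1.58401567e+00, -3.78084424e-02]), 'dq': array([ 0.00070736,  0.00086908,  0.00059398, -0.00241289, -0.00198137,
       -0.00108188]), 'joint_efforts': array([ 3.02847902e-04, -7.31985354e+01, -6.32493782e+01, -4.33514003e-06,
        6.35025339e-03,  4.93974244e-05]), 'position': array([0.30063824, 0.60410263, 0.20696248]), 'tcp_rot': array([ 2.28837418e-01,  9.73464479e-01, -5.65574741e-04, -1.57065374e-04]), 'contact_force': array([ 0.40403975, -0.19945521, -0.11106275]), 'torque': array([0.02122706, 0.0211244 , 0.02260062]), 'grip_force': 0.0, 'width': 0.9994699250801214}
top [[511.23610108   0.         316.2447044 ]
 [  0.         511.23610108 203.62293423]
 [  0.           0.           1.        ]] [-0.07491516  0.          0.          0.          0.        ] [ 0.38276995 -0.03626327  1.13215887] [ 0.71473544 -0.6975682   0.03873791 -0.03242268]
side [[489.68169417   0.         313.20309774]
 [  0.         489.68169417 196.94947243]
 [  0.           0.           1.        ]] [-0.11074794  0.          0.          0.          0.        ] [ 0.23112988 -0.95852685  0.71977182] [ 0.86677239 -0.13294514  0.06192828 -0.47665092]
```

View pics/top0.png

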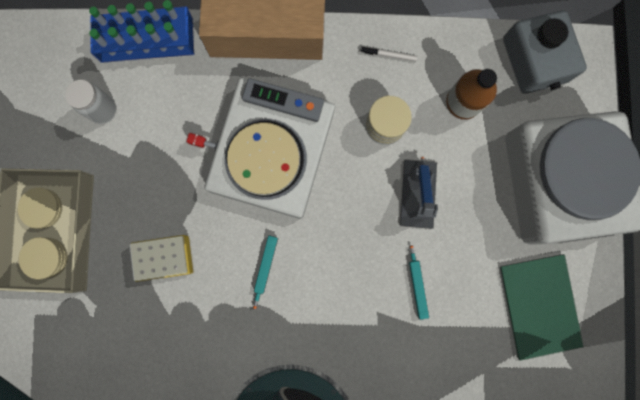

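View pics/side0.png

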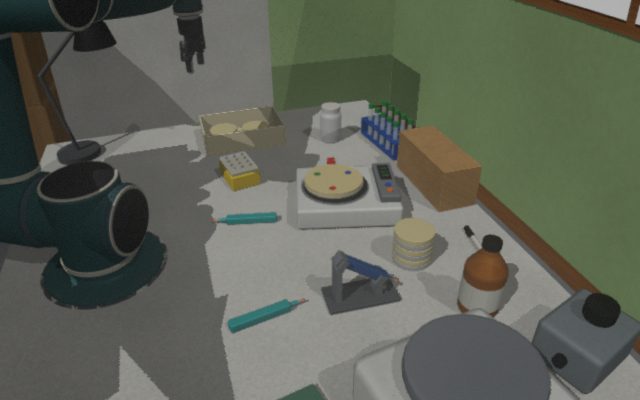

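The top view shows the counter at about (265,155), its knob at (197,141), the dish at (263,158) with red (285,167), blue (257,137) and green (247,174) marks, and the rest at (418,193).
Things that could be taken for the pen, all in the top view: blue bar on the rest at (426,190), teal pens loose on the table at (265,270) and (418,285), and a black-and-white marker at (388,53). By the description I choose the blue one on the rest (426,190). I'll check it in a crop.

```bash
cat > h.py <<'E'
import numpy as np,cv2
from cell import *
from scipy.spatial.transform import Rotation as R
def ray(c,uv):
    p=cv2.undistortPoints(np.array(uv,float).reshape(-1,1,2),c["mtx"],c["dist"]).reshape(-1,2)
    d=np.c_[p,np.ones(len(p))]@R.from_quat(c["rotation"]).as_matrix().T
    return np.array(c["position"]),d/np.linalg.norm(d,axis=1)[:,None]
def plane(c,uv,z):
    o,d=ray(c,uv); return o+d*((z-o[2])/d[:,2])[:,None]
def tri(c1,u1,c2,u2):
    o1,d1=ray(c1,u1);o2,d2=ray(c2,u2);d1,d2=d1[0],d2[0]
    s=np.linalg.lstsq(np.c_[d1,-d2],o2-o1,rcond=None)[0]
    a,b=o1+s[0]*d1,o2+s[1]*d2
    return (a+b)/2,np.linalg.norm(a-b)
def blobs(im,lo,hi,roi,amin=4):
    x0,y0,x1,y1=roi;h=cv2.cvtColor(im[y0:y1,x0:x1],cv2.COLOR_BGR2HSV)
    m=cv2.inRange(h,lo,hi)
    if lo[0]==0 and lo[1]>100: m|=cv2.inRange(h,(172,lo[1],lo[2]),(180,255,255))
    n,l,s,c=cv2.connectedComponentsWithStats(m)
    return [(s[i,4],(c[i]+[x0,y0]).round(2),s[i,:4]+[x0,y0,0,0]) for i in range(1,n) if s[i,4]>=amin],m
E
python3 - <<'E'
from h import *
t=read_camera("top");s=read_camera("side");T=t["image"];S=s["image"]
for nm,im,roi in(("top",T,(180,110,330,220)),("top",T,(390,140,450,235)),("side",S,(290,140,410,235)),("side",S,(315,240,410,315))):
  for cn,lo,hi in(("red",(0,130,60),(7,255,255)),("orange",(5,80,60),(16,255,255)),("blue",(105,110,40),(125,255,255)),("green",(45,100,40),(80,255,255)),("cream",(17,40,120),(30,160,255))):
    for b in blobs(im,lo,hi,roi,3)[0]: print(nm,cn,b[0],b[1],b[2])
def up(im,roi,k): x0,y0,x1,y1=roi; return cv2.resize(im[y0:y1,x0:x1],None,fx=k,fy=k,interpolation=cv2.INTER_CUBIC)
a=up(T,(180,115,240,165),6);b=up(T,(390,150,450,235),6);c=up(S,(320,240,415,315),4)
W=np.zeros((600,800,3),np.uint8);W[:300,:360]=a;W[:510,400:760]=b;W[300:600,:380]=c
cv2.imwrite("pics/crop1.png",W)
E
```

```text
top red 157 [195.79 139.78] [187 133  18  14]
top red 45 [284.71 166.87] [281 164   8   7]
top orange 35 [285.03 167.14] [280 163  10   9]
top blue 32 [256.5 136.5] [254 134   6   6]
top green 29 [246.28 173.41] [244 171   6   6]
top cream 3841 [262.96 158.23] [227 123  73  72]
top orange 3 [422.33 157.33] [422 157   2   2]
top blue 362 [425.4  183.97] [420 165  13  38]
top cream 4 [391.   140.25] [390 140   3   2]
side red 38 [330.68 160.61] [328 158   7   6]
side red 12 [332.08 187.75] [330 187   5   3]
side orange 245 [404.09 158.79] [398 140  12  39]
side orange 12 [331.17 163.58] [327 163   8   2]
side orange 20 [332.25 187.7 ] [329 186   8   5]
side orange 28 [389.11 189.18] [386 187   7   5]
side blue 193 [387.82 147.56] [371 140  28  20]
side blue 4 [347.5 172. ] [346 172   4   1]
side blue 16 [387.81 184.  ] [385 183   6   3]
side green 8 [317.   173.38] [315 173   5   2]
side cream 1410 [332.87 179.97] [305 164  58  34]
side cream 235 [402.25 226.84] [394 218  16  17]
side orange 10 [396.2 280.7] [395 279   3   4]
side blue 122 [366.38 267.48] [349 258  39  18]
side blue 7 [361.86 270.14] [360 269   5   3]
side blue 7 [367.86 273.14] [367 271   3   5]
side cream 90 [401.11 249.2 ] [393 240  17  16]
side cream 40 [405.28 241.62] [399 240  11   6]
side cream 91 [400.9  259.59] [392 251  18  15]
```

View pics/crop1.png

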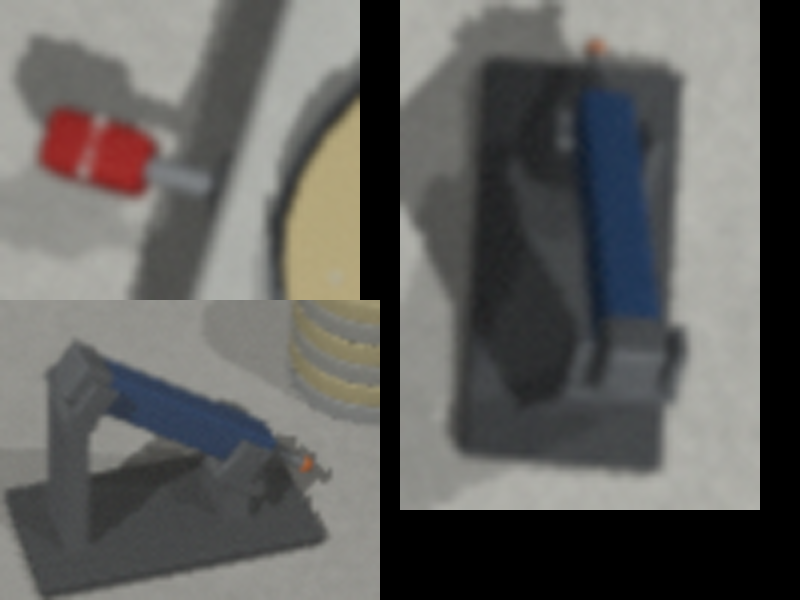

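The crop shows a blue bar with an orange tip at top (422,157), lying in its grey troughs on the dark base. That is the right pen. The red knob with its white band is at top (196,140).

Run:
```python
from h import *
np.set_printoptions(precision=4,suppress=True)
t=read_camera("top");s=read_camera("side");T=t["image"]
up=lambda U,V:((U-400+.5)/6-.5+390,(V+.5)/6-.5+150)
C=plane(t,[up(485,60),up(682,70),up(658,468),up(458,453)],.01)
print("base",C.mean(0),np.linalg.norm(np.diff(np.r_[C,C[:1]],axis=0),axis=1))
ex=(C[0]+C[1]-C[2]-C[3]);print("rest yaw",np.degrees(np.arctan2(ex[1],ex[0])))
print("tip tri",tri(t,(422.33,157.33),s,(396.2,280.7)))
_,m=blobs(T,(105,110,40),(125,255,255),(390,140,450,235))
print("bar rect",cv2.minAreaRect(cv2.findNonZero(m)))
_,m=blobs(T,(0,130,60),(7,255,255),(180,110,215,160))
r=cv2.minAreaRect(cv2.findNonZero(m));print("knob",r)
c=np.array(r[0])+[180,110];K=plane(t,[c],.052)[0];print("knob",K)
bx=plane(t,cv2.boxPoints(r)+[180,110],.05);print(np.linalg.norm(np.diff(bx,axis=0),axis=1),bx)
D=plane(t,[(284.71,166.87),(256.5,136.5),(246.28,173.41)],.084)
h=cv2.cvtColor(T,cv2.COLOR_BGR2HSV)
_,m=blobs(T,(15,40,110),(32,170,255),(215,115,315,205))
cn=max(cv2.findContours(m,0,1)[0],key=cv2.contourArea);e=cv2.fitEllipse(cn)
dc=plane(t,[np.array(e[0])+[215,115]],.084)[0];print("dish",dc,e[1],"marks r,b,g",D,np.linalg.norm(D-dc,axis=1))
# black plate
m=((h[115:205,215:315,2]<75)|(m>0)).astype(np.uint8)*255
m=cv2.morphologyEx(m,cv2.MORPH_OPEN,np.ones((3,3)))
cn=max(cv2.findContours(m,0,1)[0],key=cv2.contourArea);e=cv2.fitEllipse(cv2.convexHull(cn))
pc=plane(t,[np.array(e[0])+[215,115]],.068)[0];print("plate",pc,e[1])
for q in(dc,pc):
  v=K-q;print("dir",np.degrees(np.arctan2(v[1],v[0])),np.hypot(v[0],v[1]))
```

```text
base [ 0.5253 -0.2707  0.01  ] [0.0741 0.1492 0.0743 0.1471]
rest yaw -3.5090255104662513
tip tri (array([ 0.6037, -0.277 ,  0.0243]), np.float64(0.0003586840637164207))
bar rect ((35.067073822021484, 43.603660583496094), (37.87801742553711, 10.380563735961914), 83.6598129272461)
knob ((15.596331596374512, 29.67890167236328), (17.240873336791992, 10.152959823608398), 16.699243545532227)
knob [0.6242 0.2189 0.052 ]
[0.0222 0.0379 0.0222] [[0.6189 0.2402 0.05  ]
 [0.6405 0.235  0.05  ]
 [0.6303 0.1985 0.05  ]
 [0.6088 0.2038 0.05  ]]
dish [0.5809 0.0688 0.084 ] (70.38261413574219, 71.74678802490234) marks r,b,g [[0.5638 0.0229 0.084 ]
 [0.6267 0.0839 0.084 ]
 [0.5481 0.1022 0.084 ]] [0.049  0.0482 0.0468]
plate [0.5862 0.0656 0.068 ] (73.36902618408203, 77.58887481689453)
dir 73.92701431337464 0.15619751104187699
dir 76.0879985256305 0.15795759641620688
```

Emit:
send_rows([
  [[-0.038,-0.0167,0,0,0,0],[-0.038,-0.0167,0,0,0,0],[-0.038,-0.0167,0,0,0,0],[-0.038,-0.0167,0,0,0,0],[-0.038,-0.0167,0,0,0,0],[-0.038,-0.0167,0,0,0,0],[-0.038,-0.0167,0,0,0,0],[-0.038,-0.0167,0,0,0,0]],
], grip=0.06, squeeze=40)

```text
t: 1.1
position: [0.5142, 0.3478, 0.2078]
tcp_rot: [0.229, 0.973, 0.0, 0.0]
contact_force: [-0.3, 0.6, 0.0]
width: 0.704
grip_force: 0.0
```

Emit:
send_rows([
  [[-0.038,-0.0167,0,0,0,0],[-0.038,-0.0167,0,0,0,0],[-0.038,-0.0167,0,0,0,0],[-0.038,-0.0167,0,0,0,0],[0,0,0.01,0,0,0.138],[0,0,0.01,0,0,0.138],[0,0,0.01,0,0,0.138],[0,0,0.01,0,0,0.138]],
])

```text
t: 1.9
position: [0.6197, 0.2215, 0.1672]
tcp_rot: [0.488, 0.873, -0.0, -0.0]
contact_force: [0.8, 1.0, 0.5]
width: 0.702
grip_force: 0.0
```

Emit:
send_rows([
  [[0,0,0.01,0,0,0.138],[0,0,0.01,0,0,0.138],[0,0,0.01,0,0,0.138],[0,0,0.01,0,0,0.138],[0,0,0.01,0,0,0.138],[0,0,0.01,0,0,0.138],[0,0,0,0,0,0],[0,0,0,0,0,0]],
])

```text
t: 2.7
position: [0.6197, 0.2217, 0.1079]
tcp_rot: [0.795, 0.607, -0.0, -0.0]
contact_force: [0.2, -0.2, 0.0]
width: 0.702
grip_force: 0.0
```

```bash
cat >> h.py <<'E'
def togo(pos,yaw_y):
    """tool-frame shift to pos, and rotvec to tool-down with tool y at yaw_y (deg)"""
    o=observe();Rc=R.from_quat(o["tcp_rot"]);a=np.radians(yaw_y)
    y=np.array([np.cos(a),np.sin(a),0]);z=np.array([0,0,-1.]);M=np.c_[np.cross(y,z),y,z]
    print("t",round(o["t"],2),"pos",o["position"].round(4),"F",o["contact_force"].round(1),"w",round(o["width"]*85.4,1),"grip",round(o["grip_force"],1),"yaw_y",np.degrees(np.arctan2(*Rc.as_matrix()[1::-1,1])).round(1))
    print("turn first",(Rc.inv()*R.from_matrix(M)).as_rotvec().round(4),"then shift",(M.T@(np.array(pos)-o["position"])).round(4))
E
python3 -c "
from h import *
togo((.6245,.2195,.021),-15.5);print(observe()['joint_positions'].round(2))"
```

```text
t 2.7 pos [0.6197 0.2217 0.1079] F [ 0.2 -0.2  0. ] w 60.0 grip 0.0 yaw_y -15.3
turn first [-0.0001  0.0001  0.0038] then shift [-0.0009  0.0052  0.0869]
[ 0.3   0.12  1.6  -0.    1.42  0.57]
```

Emit:
send_rows([
  [[-0.001,0.005,0.015,0,0,0],[0,0,0.015,0,0,0],[0,0,0.015,0,0,0],[0,0,0.015,0,0,0],[0,0,0.015,0,0,0],[0,0,0.01,0,0,0],[0,0,0,0,0,0],[0,0,0,0,0,0]],
])

```text
t: 3.5
position: [0.6244, 0.2195, 0.0229]
tcp_rot: [0.796, 0.605, 0.0, 0.0]
contact_force: [-0.1, -0.2, -0.1]
width: 0.701
grip_force: 0.0
```

Emit:
send_rows([
  [[0,0,0,0,0,0],[0,0,0,0,0,0],[0,0,0,0,0,0],[0,0,0,0,0,0],[0,0,0,0,0,0],[0,0,0,0,0,0],[0,0,0,0,0,0],[0,0,0,0,0,0]],
], grip=0.015)

```text
t: 4.3
position: [0.6251, 0.2194, 0.0237]
tcp_rot: [0.796, 0.605, 0.001, 0.001]
contact_force: [5.4, -1.5, 3.3]
width: 0.262
grip_force: 39.8
```

Emit:
send_rows([
  [[0.003,0,0,0,0,0],[0.003,0,0,0,0,0],[0.003,0,0,0,0,0],[0.003,0,0,0,0,0],[0.003,0,0,0,0,0],[0.0025,0,0,0,0,0],[0,0,0,0,0,0],[0,0,0,0,0,0]],
])

```text
t: 5.1
position: [0.6297, 0.2366, 0.0237]
tcp_rot: [0.796, 0.605, 0.001, 0.0]
contact_force: [4.3, -1.1, 7.0]
width: 0.259
grip_force: 40.0
```

Run:
```python
from h import *
togo((.6245,.2195,.021),-15.5)
d=observe()["position"]-np.array([.6251,.2194,.0237]);a=np.radians(74.5);print("along",d@[np.cos(a),np.sin(a),0], "F along",observe()["contact_force"]@[np.cos(a),np.sin(a),0])
```

```text
t 5.1 pos [0.6297 0.2366 0.0237] F [ 4.3 -1.1  7. ] w 22.1 grip 40.0 yaw_y -15.5
turn first [ 0.0017 -0.001  -0.0003] then shift [-0.0178 -0.0005  0.0027]
along 0.017757609801089567 F along 0.12393432587268396
```

Emit:
send_rows([
  [[0,0,0,0,0,0],[0,0,0,0,0,0],[0,0,0,0,0,0],[0,0,0,0,0,0],[0,0,0,0,0,0],[0,0,-0.01,0,0,0],[0,0,-0.02,0,0,0],[0,0,-0.03,0,0,0]],
], grip=0.06)

```text
t: 5.9
position: [0.6282, 0.236, 0.0825]
tcp_rot: [0.796, 0.605, -0.001, -0.0]
contact_force: [0.8, -0.1, -0.3]
width: 0.699
grip_force: 0.0
```

Emit:
send_rows([
  [[0,0,-0.04,0,0,0],[0,0,-0.04,0,0,0],[0,0,-0.04,0,0,0.1],[-0.03,0,0,0,0,0.1],[-0.04,0,0,0,0,0.1],[-0.04,0,0,0,0,0.1],[-0.04,0,0,0,0,0.1],[-0.04,0,0,0,0,0.1]],
])

```text
t: 6.7
position: [0.5245, 0.0777, 0.2034]
tcp_rot: [0.94, 0.341, 0.0, 0.0]
contact_force: [0.7, 0.1, 1.0]
width: 0.703
grip_force: 0.0
```

Run:
```python
from h import *
t=read_camera("top");s=read_camera("side")
_,m=blobs(t["image"],(0,130,60),(7,255,255),(160,100,212,170))
r=cv2.minAreaRect(cv2.findNonZero(m));K=plane(t,[np.array(r[0])+[160,100]],.052)[0]
d=K-[.6242,.2189,.052];a=np.radians(74.5);print("knob",K,r,d@[np.cos(a),np.sin(a),0])
tp=np.array([.6037,-.277,.0243]);y=np.radians(-3.5)
print("pen origin from tip",tp[:2]-.087*np.array([np.cos(y),np.sin(y)]))
# bar centre line: rows of blue mask, rays meet plane of the bar's top face
_,m=blobs(t["image"],(105,110,40),(125,255,255),(390,140,450,235))
o,d=None,None
n=np.array([np.sin(np.radians(35)),0,np.cos(np.radians(35))]);n=R.from_euler('z',y).apply(n)
P0=np.array([*(tp[:2]-.087*np.array([np.cos(y),np.sin(y)])),.085])+n*.011
pts=[]
for v in range(30,58,3):
    xs=np.nonzero(m[v])[0]
    o,d=ray(t,[(xs.mean()+390,v+140)]);pts.append(o+d[0]*((P0-o)@n)/(d[0]@n))
pts=np.array(pts);k=np.polyfit(pts[:,0],pts[:,1],1);print(pts.round(4));print("bar yaw",np.degrees(np.arctan(k[0])),"y at pen x",np.polyval(k,P0[0]),"y at tip",np.polyval(k,tp[0]))
togo((.517,-.2715,.2),-93.5);print(observe()['joint_positions'].round(2))
cv2.imwrite("pics/top1.png",t["image"])
```

```text
Traceback (most recent call last):
cv2.error: OpenCV(4.12.0) /io/opencv/modules/imgproc/src/convhull.cpp:143: error: (-215:Assertion failed) total >= 0 && (depth == CV_32F || depth == CV_32S) in function 'convexHull'
```

Run:
```python
from h import *
np.set_printoptions(precision=4,suppress=True)
t=read_camera("top")
T0=cv2.imread("pics/top0.png")
tp=np.array([.6037,-.277,.0243]);y=np.radians(-3.5)
p=tp[:2]-.087*np.array([np.cos(y),np.sin(y)]);print("pen origin from tip",p)
_,m=blobs(T0,(105,110,40),(125,255,255),(390,140,450,235))
n=R.from_euler('z',y).apply([np.sin(np.radians(35)),0,np.cos(np.radians(35))])
P0=np.array([*p,.085])+n*.011
pts=[]
for v in range(27,62):
    xs=np.nonzero(m[v])[0]
    o,d=ray(t,[(xs.mean()+390,v+140)]);pts.append(o+d[0]*((P0-o)@n)/(d[0]@n))
pts=np.array(pts);k=np.polyfit(pts[:,0],pts[:,1],1);print(pts[[0,-1]])
print("bar yaw",np.degrees(np.arctan(k[0])),"y at pen x",np.polyval(k,P0[0]),"y at tip",np.polyval(k,tp[0]))
togo((.517,-.2715,.2),-93.5);print(observe()['joint_positions'].round(2))
cv2.imwrite("pics/top1.png",t["image"])
```

```text
pen origin from tip [ 0.5169 -0.2717]
[[ 0.576  -0.2735  0.057 ]
 [ 0.4968 -0.2684  0.1126]]
bar yaw -3.337868938055684 y at pen x -0.2694192001405929 y at tip -0.2741165272917105
t 6.85 pos [0.5248 0.0778 0.2042] F [ 0.1 -0.4 -0.3] w 60.5 grip 0.0 yaw_y -50.0
turn first [ 0.0005 -0.0022  0.7586] then shift [0.0136 0.3492 0.0042]
[ 0.1  -0.2   1.76 -0.    1.59  0.97]
```

View pics/top1.png

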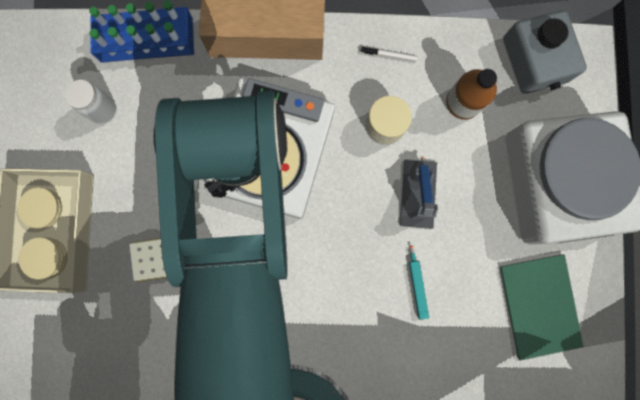

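The arm covers the knob at (200,140) in this view, so I'll check the rod later. The pen still lies at (426,190) as before.

Emit:
send_rows([
  [[0,0,0,0,0,0.126],[0,0,0,0,0,0.126],[0,0,0,0,0,0.126],[0,0,0,0,0,0.127],[0,0,0,0,0,0.127],[0,0,0,0,0,0.127],[0.004,0.04,0,0,0,0],[0.004,0.04,0,0,0,0]],
], grip=0.05)

```text
t: 7.65
position: [0.5293, -0.0011, 0.2031]
tcp_rot: [1.0, -0.028, 0.0, -0.0]
contact_force: [0.6, 0.4, -0.2]
width: 0.588
grip_force: 0.0
```

Emit:
send_rows([
  [[0.003,0.04,0,0,0,0],[0.003,0.04,0,0,0,0],[0,0.04,0,0,0,0],[0,0.04,0,0,0,0],[0,0.04,0,0,0,0],[0,0.04,0,0,0,0],[0,0.029,0,0,0,0],[0,0,0,0,0,0]],
])

```text
t: 8.45
position: [0.5191, -0.2729, 0.2026]
tcp_rot: [1.0, -0.03, -0.0, 0.0]
contact_force: [0.4, 0.4, -0.0]
width: 0.582
grip_force: 0.0
```

Run:
```python
from h import *
togo((.517,-.2705,.066),-93.4);print(observe()['joint_positions'].round(2))
t=read_camera("top")
_,m=blobs(t["image"],(0,130,60),(7,255,255),(160,100,212,170))
r=cv2.minAreaRect(cv2.findNonZero(m));K=plane(t,[np.array(r[0])+[160,100]],.052)[0]
d=K-[.6242,.2189,.052];a=np.radians(74.5);print("knob",K,r,d@[np.cos(a),np.sin(a),0])
```

```text
t 8.45 pos [ 0.5191 -0.2729  0.2026] F [ 0.4  0.4 -0. ] w 49.7 grip 0.0 yaw_y -93.5
turn first [ 0.0002  0.0005 -0.0012] then shift [-0.0022 -0.0023  0.1366]
[-0.53 -0.08  1.64 -0.    1.57  1.1 ]
knob [0.62846996 0.23640819 0.052     ] ((27.649999618530273, 37.54999923706055), (17.39252471923828, 10.119288444519043), 18.43494987487793) 0.018012524226109192
```

The rod moved 18.0 mm, so it is at its middle click. Now I'll go down onto the pen.

Emit:
send_rows([
  [[-0.002,-0.002,0.025,0,0,0],[0,0,0.025,0,0,0],[0,0,0.02,0,0,0],[0,0,0.02,0,0,0],[0,0,0.02,0,0,0],[0,0,0.015,0,0,0],[0,0,0.012,0,0,0],[0,0,0,0,0,0]],
])

```text
t: 9.3
position: [0.5167, -0.2674, 0.0643]
tcp_rot: [1.0, -0.029, -0.001, -0.0]
contact_force: [-0.4, 0.6, 0.5]
width: 0.582
grip_force: 0.0
```

Emit:
send_rows([
  [[0,0,0,0,0,0],[0,0,0,0,0,0],[0,0,0,0,0,0],[0,0,0,0,0,0],[0,0,0,0,0,0],[0,0,0,0,0,0],[0,0,0,0,0,0],[0,0,0,0,0,0]],
], grip=0.01, squeeze=50)

```text
t: 10.1
position: [0.5176, -0.2684, 0.0669]
tcp_rot: [1.0, -0.03, 0.001, 0.0]
contact_force: [0.3, 0.5, 6.4]
width: 0.214
grip_force: 49.2
```

```bash
python3 -c "
from h import *
togo((.517,-.2705,.066),-93.4)"
```

```text
t 10.1 pos [ 0.5176 -0.2684  0.0669] F [0.3 0.5 6.4] w 18.3 grip 49.2 yaw_y -93.4
turn first [ 0.0007 -0.0018 -0.    ] then shift [-0.0004  0.0021  0.0009]
```

Emit:
send_rows([
  [[0,0,-0.008,0,0,0],[0,0,-0.012,0,0,0],[0,0,-0.02,0,0,0],[0,0,-0.025,0,0,0],[0,0,-0.03,0,0,0],[0,0,-0.03,0,0,0],[0,0,-0.025,0,0,0],[0,0,0,0,0,0]],
])

```text
t: 10.9
position: [0.5179, -0.2686, 0.2207]
tcp_rot: [1.0, -0.03, 0.003, 0.001]
contact_force: [-0.5, 0.4, -0.3]
width: 0.213
grip_force: 48.8
```

Run:
```python
from h import *
togo((.517,-.2705,.066),-93.4)
t=read_camera("top");s=read_camera("side")
k=4
for c,roi in((t,(400,120,470,240)),(s,(320,180,440,300))):
    for b in blobs(c["image"],(5,80,60),(16,255,255),roi,3)[0]: print(b)
a=cv2.resize(t["image"][120:240,390:470],None,fx=4,fy=4);b=cv2.resize(s["image"][180:300,320:430],None,fx=4,fy=4)
cv2.imwrite("pics/c2.png",np.hstack([a,b]))
```

```text
t 10.9 pos [ 0.5179 -0.2686  0.2207] F [-0.5  0.4 -0.3] w 18.2 grip 48.8 yaw_y -93.4
turn first [ 0.0026 -0.0053  0.0001] then shift [-0.0008  0.0019  0.1547]
(np.int32(3), array([411.67, 180.67]), array([411, 180,   2,   2]))
(np.int32(241), array([429.49, 190.7 ]), array([413, 180,  27,  28]))
(np.int32(19), array([331.74, 187.37]), array([329, 185,   7,   6]))
(np.int32(26), array([389.46, 189.23]), array([386, 187,   7,   5]))
(np.int32(6), array([438.33, 209.67]), array([437, 209,   3,   3]))
(np.int32(13), array([401.92, 221.15]), array([400, 219,   4,   5]))
```

View pics/c2.png

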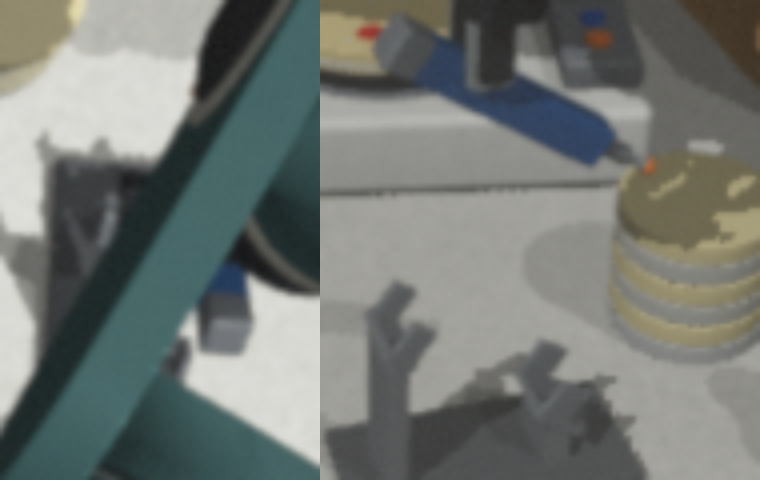

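The pen is held at its slope with the tip at side (402,221), and the rest is empty. I'll work out the tip offset from that ray and plan the move to red.

Run:
```python
from h import *
np.set_printoptions(precision=4,suppress=True)
o=observe();p=o["position"];s=read_camera("side")
c,d=ray(s,[(401.92,221.15)]);d=d[0]
y=np.radians(-3.4);nx=np.array([-np.sin(y),np.cos(y),0])
q=np.array([.6037,-.277,0]);tp=c+d*(((q-c)@nx)/(d@nx));print("tip",tp,"minus tcp",tp-p)
print("expect offset",np.array([.6037,-.277,.0243])-[.5176,-.2684,.0669])
togo((.5638-.0862,.0229+.0085,.175),-93.4)
```

```text
tip [ 0.6033 -0.277   0.1766] minus tcp [ 0.0863 -0.0089 -0.0398]
expect offset [ 0.0861 -0.0086 -0.0426]
t 11.05 pos [ 0.5167 -0.268   0.2153] F [-0.1 -0.3 -1.9] w 17.9 grip 48.8 yaw_y -93.4
turn first [-0.0002  0.0005  0.0001] then shift [-0.0568 -0.2965  0.0403]
```

Emit:
send_rows([
  [[-0.007,-0.037,0,0,0,0],[-0.007,-0.037,0,0,0,0],[-0.007,-0.037,0,0,0,0],[-0.007,-0.037,0,0,0,0],[-0.007,-0.037,0,0,0,0],[-0.007,-0.037,0,0,0,0],[-0.007,-0.037,0,0,0,0],[-0.007,-0.037,0,0,0,0]],
])

```text
t: 11.85
position: [0.4777, 0.0321, 0.2146]
tcp_rot: [1.0, -0.03, -0.001, 0.0]
contact_force: [0.8, -0.5, -0.8]
width: 0.214
grip_force: 48.9
```

Emit:
send_rows([
  [[-0.001,0,0.01,0,0,0],[0,0,0.01,0,0,0],[0,0,0.01,0,0,0],[0,0,0.01,0,0,0],[0,0,0.005,0,0,0],[0,0,0,0,0,0],[0,0,0,0,0,0],[0,0,0,0,0,0]],
])

```text
t: 12.65
position: [0.4779, 0.0306, 0.1712]
tcp_rot: [1.0, -0.03, 0.0, 0.0]
contact_force: [-0.3, -0.1, -1.1]
width: 0.21
grip_force: 49.0
```

Run:
```python
from h import *
np.set_printoptions(precision=4,suppress=True)
togo((.5638-.0862,.0229+.0087,.129),-93.4)
t=read_camera("top");s=read_camera("side");p=observe()["position"]
for n,c,roi in(("top",t,(225,120,305,200)),("side",s,(290,140,380,220))):
    for b in blobs(c["image"],(0,90,60),(16,255,255),roi,3)[0]: print(n,b)
a=cv2.resize(t["image"][110:210,215:315],None,fx=4,fy=4);b=cv2.resize(s["image"][120:220,290:390],None,fx=4,fy=4)
cv2.imwrite("pics/c3.png",np.hstack([a,b]))
# expected tip pixel in side
tp=p+[.0862,-.0087,-.041]
for c in(t,s):
    Rm=R.from_quat(c["rotation"]).as_matrix().T
    print(tp,[cv2.projectPoints(np.array([x]),cv2.Rodrigues(Rm)[0],-Rm@c["position"],c["mtx"],c["dist"])[0].ravel() for x in (tp,np.array([.5638,.0229,.084]))])
```

```text
t 12.65 pos [0.4779 0.0306 0.1712] F [-0.3 -0.1 -1.1] w 18.0 grip 49.0 yaw_y -93.4
turn first [-0.     -0.0007 -0.0001] then shift [-0.0003 -0.001   0.0422]
side (np.int32(59), array([330.32, 159.19]), array([327, 155,   8,   9]))
side (np.int32(8), array([332.25, 172.38]), array([331, 171,   3,   4]))
side (np.int32(29), array([332.24, 187.66]), array([329, 186,   8,   5]))
[0.564  0.022  0.1301] [array([283.9721, 162.7986]), array([284.7093, 166.8708])]
[0.564  0.022  0.1301] [array([332.1764, 172.059 ]), array([331.9677, 188.0792])]
```

View pics/c3.png

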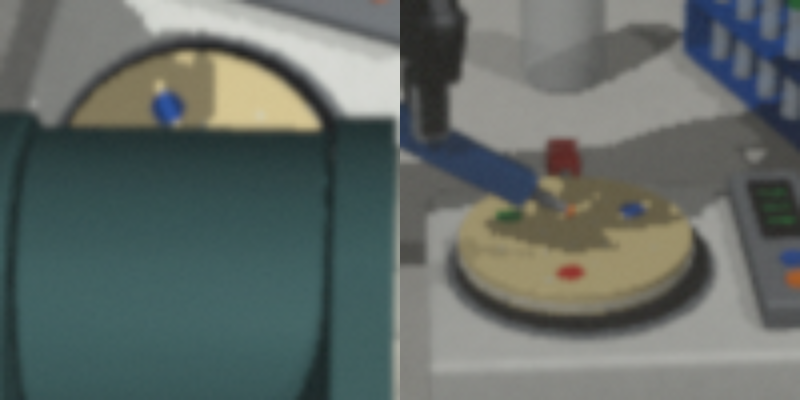

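The tip is at side (332.2,172.4), directly above the red mark at (332.2,187.7), and both agree with the predicted pixels. I'll descend on red.

Emit:
send_rows([
  [[0,-0.001,0.01,0,0,0],[0,0,0.01,0,0,0],[0,0,0.008,0,0,0],[0,0,0.006,0,0,0],[0,0,0.003,0,0,0],[0,0,0,0,0,0],[0,0,0,0,0,0],[0,0,0,0,0,0]],
])

```text
t: 13.55
position: [0.4779, 0.0317, 0.1341]
tcp_rot: [1.0, -0.03, 0.0, 0.0]
contact_force: [0.4, 0.6, -0.5]
width: 0.214
grip_force: 49.0
```

Run:
```python
from h import *
for i in range(4):
    o=observe();print(o["position"].round(4),o["contact_force"].round(2)); s=read_camera("side")
for b in blobs(s["image"],(0,90,60),(16,255,255),(310,165,360,200),3)[0]: print(b)
```

```text
[0.4779 0.0317 0.1341] [ 0.45  0.58 -0.51]
[0.4778 0.0317 0.134 ] [-0.27 -0.55 -1.62]
[0.4778 0.0318 0.134 ] [-0.68 -0.17 -1.98]
[0.4778 0.0318 0.134 ] [-0.34  0.14 -0.43]
(np.int32(32), array([332.12, 187.34]), array([329, 184,   8,   7]))
```

Emit:
send_rows([
  [[0,0,0.002,0,0,0],[0,0,0.003,0,0,0],[0,0,0.003,0,0,0],[0,0,0,0,0,0],[0,0,0,0,0,0],[0,0,0,0,0,0],[0,0,0,0,0,0],[0,0,0,0,0,0]],
])

```text
t: 14.55
position: [0.4777, 0.0318, 0.1258]
tcp_rot: [1.0, -0.03, 0.0, -0.0]
contact_force: [-1.4, -0.0, 1.8]
width: 0.217
grip_force: 49.3
```

Run:
```python
from h import *
print(np.array([observe()["position"],observe()["contact_force"]]).round(4))
```

```text
[[ 0.4777  0.0318  0.1258]
 [-1.4302 -0.0402  1.8298]]
```

Emit:
send_rows([
  [[0,0,-0.006,0,0,0],[0,0,-0.014,0,0,0],[0,0,-0.018,0,0,0],[0,0,0,0,0,0],[0.015,-0.016,0,0,0,0],[0.015,-0.016,0,0,0,0],[0.015,-0.016,0,0,0,0],[0.014,-0.0165,0,0,0,0]],
])

```text
t: 15.35
position: [0.541, 0.0932, 0.1634]
tcp_rot: [1.0, -0.03, -0.0, 0.0]
contact_force: [-0.2, 0.0, -0.6]
width: 0.212
grip_force: 49.1
```

Emit:
send_rows([
  [[0,0,0,0,0,0],[0,0,0.01,0,0,0],[0,0,0.01,0,0,0],[0,0,0.006,0,0,0],[0,0,0.004,0,0,0],[0,0,0,0,0,0],[0,0,0,0,0,0],[0,0,0,0,0,0]],
])

```text
t: 16.15
position: [0.5405, 0.0926, 0.1341]
tcp_rot: [1.0, -0.03, 0.0, -0.0]
contact_force: [0.2, 0.1, -0.8]
width: 0.213
grip_force: 49.1
```

Run:
```python
from h import *
togo((.6267-.0862,.0839+.0087,.1258),-93.4)
s=read_camera("side");p=observe()["position"]
for n,lo,hi in(("or",(0,90,60),(16,255,255)),("bl",(105,110,40),(125,255,255)),("gr",(45,100,40),(80,255,255))):
    for b in blobs(s["image"],lo,hi,(300,155,365,200),3)[0]: print(n,b)
c=s;Rm=R.from_quat(c["rotation"]).as_matrix().T
for x in (p+[.0862,-.0087,-.041],np.array([.6267,.0839,.084])): print(x,cv2.projectPoints(np.array([x]),cv2.Rodrigues(Rm)[0],-Rm@c["position"],c["mtx"],c["dist"])[0].ravel())
```

```text
t 16.15 pos [0.5405 0.0926 0.1341] F [ 0.2  0.1 -0.8] w 18.2 grip 49.1 yaw_y -93.4
turn first [-0.0001 -0.0006  0.0001] then shift [-0.      0.      0.0083]
or (np.int32(3), array([332., 155.]), array([331, 155,   3,   1]))
or (np.int32(5), array([347.2, 169.6]), array([346, 169,   3,   2]))
or (np.int32(28), array([332.14, 187.71]), array([329, 186,   8,   5]))
bl (np.int32(136), array([328.36, 160.21]), array([315, 155,  25,  13]))
bl (np.int32(4), array([347.5, 172. ]), array([346, 172,   4,   1]))
gr (np.int32(8), array([316.5, 173.5]), array([315, 173,   4,   2]))
[0.62673916 0.08395903 0.09312718] [347.3571778  169.43487654]
[0.6267 0.0839 0.084 ] [347.29003224 172.49437959]
```

Tip (347.2,169.6) is over the blue mark (347.5,172), and the red mark has not moved. I'll press.

Emit:
send_rows([
  [[0,0,0.002,0,0,0],[0,0,0.003,0,0,0],[0,0,0.003,0,0,0],[0,0,0,0,0,0],[0,0,0,0,0,0],[0,0,0,0,0,0],[0,0,0,0,0,0],[0,0,0,0,0,0]],
])

```text
t: 17.0
position: [0.5404, 0.0927, 0.1258]
tcp_rot: [1.0, -0.03, 0.0, -0.0]
contact_force: [-0.6, -0.2, 1.5]
width: 0.216
grip_force: 49.4
```

Emit:
send_rows([
  [[0,0,-0.006,0,0,0],[0,0,-0.014,0,0,0],[0,0,-0.018,0,0,0],[0,0,0,0,0,0],[-0.02,-0.0034,0,0,0,0],[-0.02,-0.0034,0,0,0,0],[-0.02,-0.0034,0,0,0,0],[-0.0196,-0.0034,0,0,0,0]],
])

```text
t: 17.8
position: [0.4609, 0.111, 0.1634]
tcp_rot: [1.0, -0.03, -0.0, 0.0]
contact_force: [0.0, 0.6, -0.6]
width: 0.211
grip_force: 49.1
```

Emit:
send_rows([
  [[0,0,0,0,0,0],[0,0,0.01,0,0,0],[0,0,0.01,0,0,0],[0,0,0.006,0,0,0],[0,0,0.004,0,0,0],[0,0,0,0,0,0],[0,0,0,0,0,0],[0,0,0,0,0,0]],
])

```text
t: 18.6
position: [0.4619, 0.1109, 0.134]
tcp_rot: [1.0, -0.03, 0.0, -0.0]
contact_force: [-0.1, -0.1, -1.3]
width: 0.213
grip_force: 49.1
```

Run:
```python
from h import *
togo((.5481-.0862,.1022+.0087,.1258),-93.4)
s=read_camera("side");p=observe()["position"]
for n,lo,hi in(("or",(0,90,60),(16,255,255)),("bl",(105,110,40),(125,255,255)),("gr",(45,100,40),(80,255,255))):
    for b in blobs(s["image"],lo,hi,(300,155,365,200),3)[0]: print(n,b)
c=s;Rm=R.from_quat(c["rotation"]).as_matrix().T
for x in (p+[.0862,-.0087,-.041],np.array([.5481,.1022,.084])): print(x,cv2.projectPoints(np.array([x]),cv2.Rodrigues(Rm)[0],-Rm@c["position"],c["mtx"],c["dist"])[0].ravel())
```

```text
t 18.6 pos [0.4619 0.1109 0.134 ] F [-0.1 -0.1 -1.3] w 18.2 grip 49.1 yaw_y -93.4
turn first [-0.0001 -0.0004  0.0001] then shift [-0.      0.      0.0082]
or (np.int32(64), array([330.34, 158.94]), array([327, 155,   8,  10]))
or (np.int32(6), array([316.17, 171.  ]), array([315, 170,   3,   3]))
or (np.int32(29), array([332.24, 187.66]), array([329, 186,   8,   5]))
bl (np.int32(39), array([302.92, 163.69]), array([300, 160,   8,   9]))
bl (np.int32(4), array([347.5, 172. ]), array([346, 172,   4,   1]))
gr (np.int32(6), array([317. , 173.5]), array([316, 173,   3,   2]))
[0.54811582 0.10224025 0.09306337] [316.44037102 170.96179331]
[0.5481 0.1022 0.084 ] [316.4944069 173.9999238]
```

Emit:
send_rows([
  [[0,0,0.002,0,0,0],[0,0,0.003,0,0,0],[0,0,0.003,0,0,0],[0,0,0,0,0,0],[0,0,0,0,0,0],[0,0,0,0,0,0],[0,0,0,0,0,0],[0,0,0,0,0,0]],
])

```text
t: 19.45
position: [0.4618, 0.1109, 0.1258]
tcp_rot: [1.0, -0.03, 0.0, -0.0]
contact_force: [-1.4, 0.1, 1.0]
width: 0.215
grip_force: 49.4
```

Emit:
send_rows([
  [[0,0,-0.006,0,0,0],[0,0,-0.014,0,0,0],[0,0,-0.025,0,0,0],[0,0,-0.04,0,0,0],[0,0,0,0,0,0],[0,0.02,0,0,0,0],[0,0.03,0,0,0,0],[0,0.03,0,0,0,0]],
])

```text
t: 20.25
position: [0.4568, 0.0304, 0.2113]
tcp_rot: [1.0, -0.029, 0.0, 0.0]
contact_force: [1.6, -0.8, -0.9]
width: 0.213
grip_force: 49.1
```

```bash
python3 -c "
from h import *
togo((.5176,-.2684,.14),-93.4)"
```

```text
t 20.25 pos [0.4568 0.0304 0.2113] F [ 1.6 -0.8 -0.9] w 18.2 grip 49.1 yaw_y -93.3
turn first [ 0.     -0.0005  0.0012] then shift [0.0784 0.2946 0.0713]
```

Emit:
send_rows([
  [[0.01,0.037,0,0,0,0],[0.01,0.037,0,0,0,0],[0.01,0.037,0,0,0,0],[0.01,0.037,0,0,0,0],[0.01,0.037,0,0,0,0],[0.01,0.037,0,0,0,0],[0.01,0.037,0,0,0,0],[0.008,0.035,0,0,0,0]],
])

```text
t: 21.05
position: [0.5176, -0.2689, 0.2112]
tcp_rot: [1.0, -0.03, 0.0, 0.0]
contact_force: [0.5, 1.0, -0.8]
width: 0.212
grip_force: 49.1
```

Emit:
send_rows([
  [[0,0,0,0,0,0],[0,0,0.02,0,0,0],[0,0,0.02,0,0,0],[0,0,0.02,0,0,0],[0,0,0.01,0,0,0],[0,0,0,0,0,0],[0,0,0,0,0,0],[0,0,0,0,0,0]],
])

```text
t: 21.85
position: [0.5179, -0.2672, 0.142]
tcp_rot: [1.0, -0.03, 0.001, 0.0]
contact_force: [0.4, 0.2, -0.9]
width: 0.207
grip_force: 49.2
```

Run:
```python
from h import *
togo((.5176,-.2684,.067),-93.4)
s=read_camera("side");p=observe()["position"]
for b in blobs(s["image"],(0,90,60),(16,255,255),(380,225,420,290),3)[0]: print(b)
c=s;Rm=R.from_quat(c["rotation"]).as_matrix().T
x=p+[.0862,-.0087,-.041]; print(x,cv2.projectPoints(np.array([x]),cv2.Rodrigues(Rm)[0],-Rm@c["position"],c["mtx"],c["dist"])[0].ravel())
```

```text
t 21.85 pos [ 0.5179 -0.2672  0.142 ] F [ 0.4  0.2 -0.9] w 17.7 grip 49.2 yaw_y -93.4
turn first [ 0.0007 -0.0014  0.0003] then shift [-0.0002  0.0012  0.075 ]
(np.int32(9), array([399.11, 251.56]), array([398, 250,   3,   4]))
[ 0.60406216 -0.27587759  0.10093763] [398.97199748 251.67503117]
```

Emit:
send_rows([
  [[0,0.001,0.015,0,0,0],[0,0,0.015,0,0,0],[0,0,0.015,0,0,0],[0,0,0.012,0,0,0],[0,0,0.008,0,0,0],[0,0,0.004,0,0,0],[0,0,0,0,0,0],[0,0,0,0,0,0]],
])

```text
t: 22.7
position: [0.5176, -0.2681, 0.0721]
tcp_rot: [1.0, -0.03, 0.0, 0.0]
contact_force: [0.3, -0.1, -0.9]
width: 0.206
grip_force: 49.1
```

Emit:
send_rows([
  [[0,0,0.001,0,0,0],[0,0,0.001,0,0,0],[0,0,0.001,0,0,0],[0,0,0.001,0,0,0],[0,0,0,0,0,0],[0,0,0,0,0,0],[0,0,0,0,0,0],[0,0,0,0,0,0]],
])

```text
t: 23.5
position: [0.5174, -0.2681, 0.0677]
tcp_rot: [1.0, -0.03, 0.0, 0.0]
contact_force: [-0.0, -1.3, -1.1]
width: 0.21
grip_force: 49.1
```

Run:
```python
from h import *
togo((.5176,-.2684,.067),-93.4)
s=read_camera("side")
for b in blobs(s["image"],(0,90,60),(16,255,255),(380,265,420,295),3)[0]: print(b)
```

```text
t 23.5 pos [ 0.5174 -0.2681  0.0677] F [-0.  -1.3 -1.1] w 17.9 grip 49.1 yaw_y -93.4
turn first [ 0.0001 -0.0001  0.0002] then shift [0.0002 0.0003 0.0007]
(np.int32(7), array([396.  , 279.86]), array([395, 279,   3,   3]))
```

Emit:
send_rows([
  [[0,0,0.001,0,0,0],[0,0,0.001,0,0,0],[0,0,0,0,0,0],[0,0,0,0,0,0],[0,0,0,0,0,0],[0,0,0,0,0,0],[0,0,0,0,0,0],[0,0,0,0,0,0]],
])

```text
t: 24.35
position: [0.5176, -0.2682, 0.0668]
tcp_rot: [1.0, -0.03, 0.0, 0.0]
contact_force: [-3.1, 0.7, 11.0]
width: 0.212
grip_force: 50.4
```

Emit:
send_rows([
  [[0,0,-0.0005,0,0,0],[0,0,0,0,0,0],[0,0,0,0,0,0],[0,0,0,0,0,0],[0,0,0,0,0,0],[0,0,0,0,0,0],[0,0,0,0,0,0],[0,0,0,0,0,0]],
], grip=0.05)

```text
t: 25.15
position: [0.5174, -0.268, 0.0662]
tcp_rot: [1.0, -0.03, 0.0, 0.0]
contact_force: [-0.3, 0.4, 0.2]
width: 0.589
grip_force: 0.0
```

Emit:
send_rows([
  [[0,0,-0.01,0,0,0],[0,0,-0.015,0,0,0],[0,0,-0.025,0,0,0],[0,0,-0.03,0,0,0],[0,0,-0.04,0,0,0],[0,0,-0.04,0,0,0],[-0.03,0,-0.02,0,0,0],[-0.04,0,0,0,0,0]],
])

```text
t: 25.95
position: [0.448, -0.2641, 0.2509]
tcp_rot: [1.0, -0.029, 0.002, 0.001]
contact_force: [0.2, 0.1, -0.3]
width: 0.588
grip_force: 0.0
```

Emit:
send_rows([
  [[-0.03,-0.03,0,0,0,0],[-0.02,-0.04,0,0,0,0],[0,-0.04,0,0,0,0],[0,-0.04,0,0,0,0],[0,-0.03,0,0,0,0],[0,0,0,0,0,0],[0,0,0,0,0,0],[0,0,0,0,0,0]],
])

```text
t: 26.75
position: [0.4082, -0.0819, 0.2468]
tcp_rot: [1.0, -0.03, 0.0, 0.0]
contact_force: [-0.2, -0.5, -0.4]
width: 0.587
grip_force: 0.0
```

Run:
```python
from h import *
togo((.5,0,.2),-93.4)
t=read_camera("top");s=read_camera("side")
for n,c,roi in(("top",t,(390,140,450,235)),("side",s,(315,240,410,315))):
  for cn,lo,hi in(("orange",(5,80,60),(16,255,255)),("blue",(105,110,40),(125,255,255))):
    for b in blobs(c["image"],lo,hi,roi,3)[0]: print(n,cn,b)
for cn,lo,hi in(("red",(0,130,60),(7,255,255)),("blue",(105,110,40),(125,255,255)),("green",(45,100,40),(80,255,255))):
    for b in blobs(t["image"],lo,hi,(180,110,330,220),3)[0]: print("top",cn,b)
a=cv2.resize(t["image"][90:290,110:460],None,fx=2,fy=2);b=cv2.resize(s["image"][240:315,320:415],None,fx=2,fy=2)
W=np.zeros((560,700,3),np.uint8);W[:400]=a;W[400:550,:190]=b
cv2.imwrite("pics/end.png",W)
```

```text
t 26.75 pos [ 0.4082 -0.0819  0.2468] F [-0.2 -0.5 -0.4] w 50.1 grip 0.0 yaw_y -93.4
turn first [ 0.0003 -0.0006 -0.0003] then shift [ 0.0867 -0.0872  0.0468]
top orange (np.int32(4), array([421.5, 157.5]), array([421, 157,   2,   2]))
top blue (np.int32(346), array([424.32, 184.  ]), array([419, 165,  12,  38]))
side orange (np.int32(11), array([395.91, 280.36]), array([395, 279,   3,   4]))
side blue (np.int32(158), array([365.87, 267.4 ]), array([348, 257,  40,  20]))
side blue (np.int32(4), array([361.75, 270.5 ]), array([361, 269,   2,   4]))
top red (np.int32(142), array([188.15, 137.47]), array([180, 132,  18,  13]))
top red (np.int32(46), array([284.63, 166.89]), array([281, 164,   8,   7]))
top blue (np.int32(32), array([256.5, 136.5]), array([254, 134,   6,   6]))
top green (np.int32(28), array([246.21, 173.5 ]), array([244, 171,   6,   6]))
```

View pics/end.png

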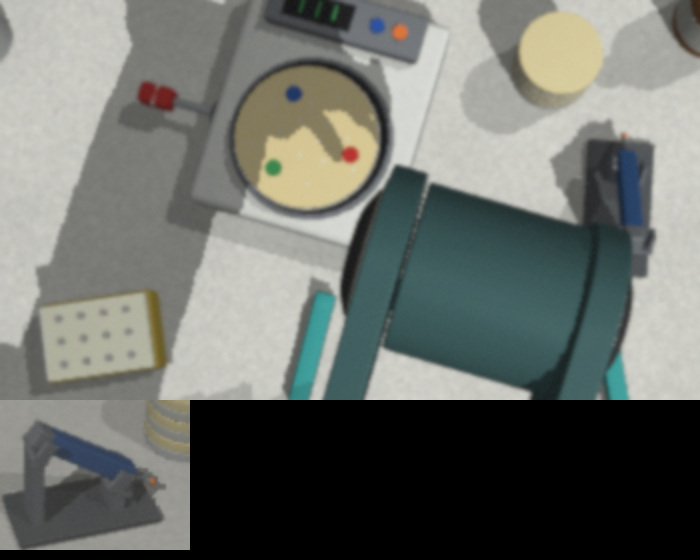

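The pen lies in its troughs with its tip at top (421.5,157.5) and side (396,280), within about 2 mm of where it was. The knob is out at the middle click, and the marks, tip box and stack have not moved.

```bash
python3 -c "
from cell import *
print(sign_off())"
```

```text
the job is handed in; nothing more can be done
None
```

The job is done and handed in at about 27 s: the rod measured 18 mm out (its middle click) and was still out in the last picture, red, blue and green were each pressed for about half a second at roughly 2–3 N, the pen is back on its rest within about 2 mm, and the dish, tip box and stack are where they were.

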